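# Lay out a fossil tail by size

### The arm

A 6-joint arm with a two-finger parallel gripper is mounted at the origin on the work surface. World frame = base frame: x ahead of the robot, y to its left, z up, the work surface at z = 0. Lengths are in m, angles in rad, forces in N, time in s.
With the tool pointing down it reaches from about 0.375 to 0.925 m from the base axis. Payload 5.7 kg.
Tool frame: the origin (TCP) lies between the finger pads; the fingertips stand 14 mm ahead of it and the grasp point (between the pads) lies 5 mm behind it; z points along the fingers, y is the line along which they close (so a half turn about z gives the same grasp; the last joint's range is limited). The gripper opens to 85 mm and grips with 20 to 120 N. Pads are 22 mm wide; open, the fingers measure 114 mm over their backs; the gripper's body (76 mm by 85 mm) begins 54 mm behind the grasp point. The pads swing forward as they close: fully open they stand 13 mm farther back than shut.
Start: joints at [-1.279, 0.359, 1.51, -0, 1.272, -0.115], TCP at [0.237, -0.551, 0.245] pointing down, gripper open.
Joint ranges: [-2.97, 2.97], [-1.01, 2.36], [0.21, 2.38], [-0.96, 4.11], [0.2, 2.71], [-2.98, 2.98]. Speed limits (rad/s): [2.39, 2.39, 3.14, 3.14, 3.14, 3.14].

### API

Orientations are given as [roll, pitch, yaw] about the fixed x, y, z axes, in that order (R = Rz(yaw) Ry(pitch) Rx(roll)).
In Python, from plant import r, cams gives the robot as it stands.
- The arm moves only by the tool step_arm, never from a script. Its argument "steps" is a list of rows, each an object of numbers: "x", "y", "z": the shift along the tool's x, y, z in m; "wx", "wy", "wz": the turn, a rotation vector about the tool's x, y, z in degrees. In form: [{"x": .., "y": .., "z": .., "wx": .., "wy": .., "wz": ..}, ...]. A call has 1 to 8 rows; each row shifts and turns the commanded pose from where the row before left it, along the tool's axes as they then stand; what a row does not reach is not made up. A row lasts 1/12 s, in which the tool goes at most 41.7 mm and 7.16 degrees, less where a joint would pass 70% of its speed; a pose out of reach is approached as far as the arm can. A call with a gripper value outside its range is refused whole. "hand" is the opening, from 0 (shut) to 1 (fully open), set as the call begins (left out, the last holds). The fingers move at their own pace and stop on an object; "squeeze" is the grip in N (left out, the last holds). Time passes only in rows, so rows that do not move let the fingers close. It gives the time, the measured TCP pose, the force, the opening and the grip force at its end, in the units of the state.
- r.sense(): the state, without advancing time (a new reading comes with each control period).
- cams.read_camera(name): name is "scene" or "top" or "wrist"; returns the picture (400x640x3 uint8, red, green, blue); there is no depth.
- cams.camera_info(name): a dict with "mtx" (3x3 intrinsics, pixels), "rvec" (rotation vector, rad) and "tvec" (3), from world to camera coordinates, as OpenCV has them; the wrist camera has in their place "tool_from_camera" (4x4, takes a point from camera to tool coordinates, whose origin is the TCP and whose axes are the flange's). Camera axes: x right, y down, z forward; pixel columns grow to the right and rows downward; lengths in m; the calibration is good to about 2 mm. A picture is of the moment at which its call begins: read the wrist's pose just before it. camera_info takes no time and is no camera call.
- r.close_job(): hands the job in; it is judged then, once.
The state is a dict: "clock": time; "joints": joint angles; "joint_vel": joint speeds; "joint_torque": joint torques, N m; "tool_pos": TCP position; "ee_rot": TCP orientation; "force": force on the tool from outside, world axes, zero at the start; "wrist_torque": the same for the moment, N m; "gripper_width": finger opening in m; "finger_force": force on a finger pad.
Only numpy, scipy, OpenCV 4.12 (cv2) and the standard library are available. Lean on these libraries where they do the work, as an engineer would, in place of code of your own. Each camera call takes 0.05 s, during which the arm holds its last target. There are 200 camera calls.

### The job

Lay out the fossil tail on the mounting board: stand the four loose vertebrae upright on the row of grey pads, one centred on each pad and with its long axis in line with the row, the largest next to the hip block and then ever smaller to the smallest at the far end. The bones are brittle, so never let one tip over, and leave the white dish where it stands.

Things in the scene. Friction and masses are not known exactly. Their poses are not given: they have to be found in the camera images.
- vert_a: The largest of four loose pale fossil vertebrae, alike but for size, upright: spool body 58 mm long (its x, the tail axis), 50 in diameter, 68 wide over its side processes, arch to 54 above the underside; on top a blade 35 long (x), 11 thick (y), reaching 104 above the underside. Grip the blade from above, closing along y. Origin: centre of the flat underside, z up. About 280 g.
- vert_b: The second largest of four loose pale fossil vertebrae, alike but for size, upright: spool body 50 mm long (its x, the tail axis), 43 in diameter, 61 wide over its side processes, arch to 47 above the underside; on top a blade 30 long (x), 10 thick (y), reaching 90 above the underside. Grip the blade from above, closing along y. Origin: centre of the flat underside, z up. About 190 g.
- vert_c: The third largest of four loose pale fossil vertebrae, alike but for size, upright: spool body 43 mm long (its x, the tail axis), 36 in diameter, 54 wide over its side processes, arch to 40 above the underside; on top a blade 26 long (x), 10 thick (y), reaching 76 above the underside. Grip the blade from above, closing along y. Origin: centre of the flat underside, z up. About 120 g.
- vert_d: The smallest of four loose pale fossil vertebrae, alike but for size, upright: spool body 36 mm long (its x, the tail axis), 29 in diameter, 47 wide over its side processes, arch to 33 above the underside; on top a blade 22 long (x), 9 thick (y), reaching 62 above the underside. Grip the blade from above, closing along y. Origin: centre of the flat underside, z up. About 70 g.
- pad_p: One of four alike, fixed dark grey foam pads, 66 x 66 mm square and 6 mm thick, in a straight row 80 mm apart on a pale plywood board 12 mm thick; its top is 18 mm above the table (firm). Origin: centre of its underside; its y axis runs along the row, x across it. The pads' names say nothing of their order in the row.
- pad_q: One of four alike, fixed dark grey foam pads, 66 x 66 mm square and 6 mm thick, in a straight row 80 mm apart on a pale plywood board 12 mm thick; its top is 18 mm above the table (firm). Origin: centre of its underside; its y axis runs along the row, x across it. The pads' names say nothing of their order in the row.
- pad_r: One of four alike, fixed dark grey foam pads, 66 x 66 mm square and 6 mm thick, in a straight row 80 mm apart on a pale plywood board 12 mm thick; its top is 18 mm above the table (firm). Origin: centre of its underside; its y axis runs along the row, x across it. The pads' names say nothing of their order in the row.
- pad_s: One of four alike, fixed dark grey foam pads, 66 x 66 mm square and 6 mm thick, in a straight row 80 mm apart on a pale plywood board 12 mm thick; its top is 18 mm above the table (firm). Origin: centre of its underside; its y axis runs along the row, x across it. The pads' names say nothing of their order in the row.
- hip: Hip block: fixed lump of brown rock about 100 mm across with three fused pale bone spines on its top (100 mm high), standing on the board at one end of the row of pads, 95 mm from the centre of the nearest pad. Origin: centre of its underside. At the row's other end stands a fixed wooden block with three upright pens (85 mm high).
- dish: Loose open white plastic dish, round, 72 mm across and 28 mm high, standing on the table among the vertebrae; a bystander. Origin: centre of its underside.
Things that resemble listed ones, but are neither listed nor needed, are in the scene too. What is shaped like the vert_c but green is not meant.

How it is judged:
By the outcome, as a careful person would: the job done as asked, in the order asked, and still so for the second after the job is handed in, with the robot touching nothing.
It also fails if it takes over 106 s, if anything falls off the work surface, if the arm or the gripper's body presses on something with over 40 N, if the wrist force passes 120 N, or if a joint passes its speed limit or range.

## Working session

There is one attempt and no reset: what is moved stays moved. The work goes in short steps, Python scripts to look and compute and a tool call to move; the robot and the scene stay as the last step left them, time stands still between calls to the robot, and variables do not carry over. Pictures are saved under pics/ and viewed, at most 14 in all, crops included, and the job is handed in when it is done.

Besides the shell and the picture viewer there is one more tool, called after ">>>" in YAML: its name, and indented under it one key for each argument. step_arm: Moves the arm, as the interface text tells. Its arguments: {"type":"object","properties":{"steps":{"type":"array"},"hand":{"type":"number"},"squeeze":{"type":"number"}},"required":["steps"]}

```bash
mkdir -p pics
python3 - <<'E'
from plant import r,cams
import cv2
for n in("top","scene"):
    cv2.imwrite(f"pics/{n}0.png",cams.read_camera(n)[:,:,::-1]); print(cams.camera_info(n))
print(cams.camera_info("wrist")); print(r.sense())
E
```

```text
{'mtx': array([[417.53047394,   0.        , 313.68302887],
       [  0.        , 417.53047394, 198.42006198],
       [  0.        ,   0.        ,   1.        ]]), 'rvec': array([ 2.20050999, -2.18152091,  0.00282648]), 'tvec': array([0.01304747, 0.49425871, 0.99038827])}
{'mtx': array([[426.88899761,   0.        , 322.7866065 ],
       [  0.        , 426.88899761, 201.61320464],
       [  0.        ,   0.        ,   1.        ]]), 'rvec': array([ 2.13836705,  1.59158486, -0.46391244]), 'tvec': array([-0.1553272 , -0.40985127,  1.10328778])}
{'mtx': array([[295.82333983,   0.        , 321.2488959 ],
       [  0.        , 295.82333983, 202.63228834],
       [  0.        ,   0.        ,   1.        ]]), 'tool_from_camera': array([[-2.99920088e-04, -9.50386429e-01, -3.11071609e-01,
         8.01844204e-02],
       [ 9.99999804e-01, -1.14101627e-04, -6.15547631e-04,
         4.09026659e-04],
       [ 5.49514339e-04, -3.11071732e-01,  9.50386277e-01,
        -1.27605802e-01],
       [ 0.00000000e+00,  0.00000000e+00,  0.00000000e+00,
         1.00000000e+00]])}
{'clock': 0.1, 'joints': array([-1.27911615e+00,  3.59471991e-01,  1.51131446e+00,  4.35913723e-06,
        1.27252645e+00, -1.15109088e-01]), 'joint_vel': array([-1.43839331e-03,  2.90366283e-05, -1.81775903e-03, -5.55058263e-04,
        1.12185548e-04, -5.17018801e-04]), 'joint_torque': array([-1.94587737e-04, -5.28655386e+01, -2.79349458e+01, -2.39603687e-04,
        4.94637323e-03, -1.50768477e-05]), 'tool_pos': array([ 0.2372155 , -0.55047122,  0.24451812]), 'ee_rot': array([-3.13988428e+00, -2.01714947e-04,  4.06787804e-01]), 'force': array([-0.11856678, -0.12798021, -0.32223118]), 'wrist_torque': array([ 0.00325174, -0.02857893, -0.02595899]), 'finger_force': 0.0, 'gripper_width': 0.08542285824344464}
```

View pics/top0.png

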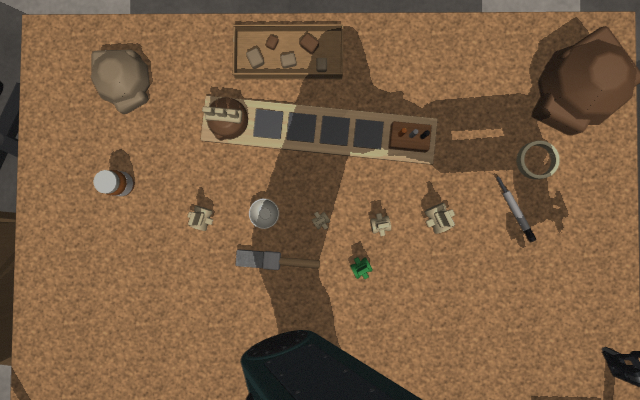

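View pics/scene0.png

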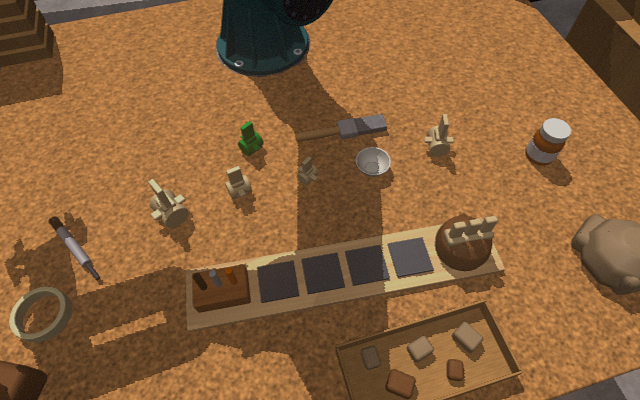

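The top view shows hip (227,117), pads at about (268,123), (301,127), (335,131), (369,134) and pens (411,136). Vertebra candidates are (440,218) largest, (200,217), (380,223) and (321,220) smallest. The lookalike to avoid is green (361,267). The dish is at (264,213). I'll check these in an enlarged crop.

Run:
```python
import cv2,numpy as np
t=cv2.imread("pics/top0.png")
C=[(440,218),(200,217),(380,223),(321,220)]
def crop(u,v,w,h,s): return cv2.resize(t[v-h:v+h,u-w:u+w],None,fx=s,fy=s,interpolation=cv2.INTER_CUBIC)
g=[crop(u,v,25,18,8) for u,v in C]
im=np.vstack([np.hstack(g[:2]),np.hstack(g[2:])]); cv2.imwrite("pics/c1.png",im)
cv2.imwrite("pics/c2.png",cv2.resize(t[90:170,195:445],None,fx=3.2,fy=3.2,interpolation=cv2.INTER_CUBIC))
```

```text
(no output)
```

View pics/c1.png

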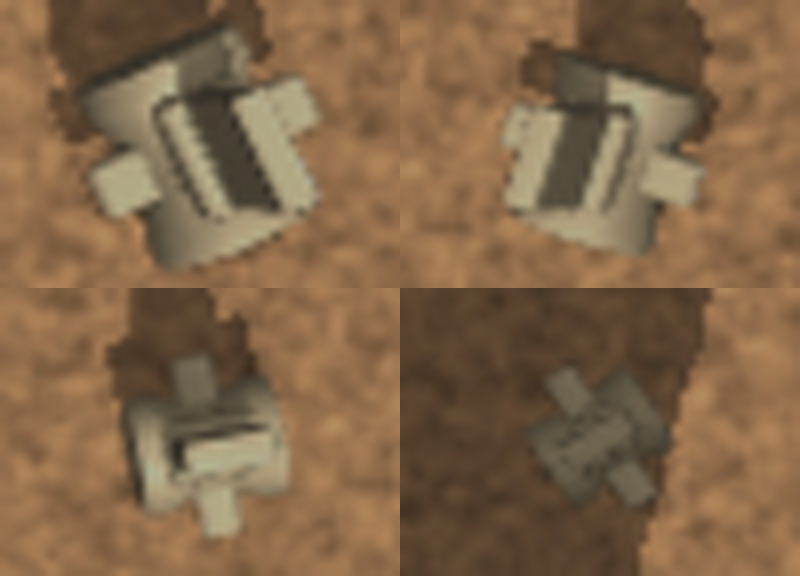

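View pics/c2.png

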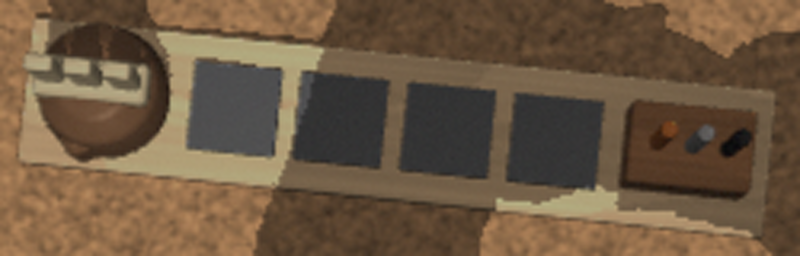

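The crops confirm the sizes: a=(440,218), b=(200,217), c=(380,223), d=(321,220), all upright, with the blade-top corners readable. Pad 1, next to the hip, is at the left. Next I'll fit poses from the corners.

```bash
cat > h.py <<'E'
import numpy as np,cv2
from scipy.optimize import least_squares
from plant import r,cams
I=cams.camera_info("top")
K,R,T=I["mtx"],cv2.Rodrigues(I["rvec"])[0],I["tvec"]
def ray(uv,z,K=K,R=R,T=T):
    d=np.c_[uv,np.ones(len(uv))]@np.linalg.inv(K).T@R; o=-R.T@T
    return o+d*((z-o[2])/d[:,2])[:,None]
def crop(P,ox,oy,s,offx=0,offy=0):
    P=np.array(P,float); return (P-[offx,offy]+.5)/s-.5+[ox,oy]
def wristcam(s):
    from scipy.spatial.transform import Rotation as Ro
    W=cams.camera_info("wrist"); M=np.eye(4); M[:3,:3]=Ro.from_euler("xyz",s["ee_rot"]).as_matrix(); M[:3,3]=s["tool_pos"]
    C=np.linalg.inv(M@W["tool_from_camera"]); return W["mtx"],C[:3,:3],C[:3,3]
E
python3 - <<'E'
from h import *
B={'a':([(235,100),(262,88),(320,200),(283,213)],415,200,0,0,.104),
'b':([(525,105),(556,107),(538,210),(505,203)],175,199,400,0,.090),
'c':([(187,443),(268,430),(270,458),(187,472)],355,205,0,288,.076),
'd':([(550,460),(620,410),(633,425),(568,478)],296,202,400,288,.062)}
for k,(P,ox,oy,fx,fy,z) in B.items():
    w=ray(crop(P,ox,oy,8,fx,fy),z)[:,:2]; c=w.mean(0)
    d=(cv2.minAreaRect(w.astype(np.float32)*1000))
    e=[w[(i+1)%4]-w[i] for i in range(4)]; L=[np.linalg.norm(x) for x in e]
    l=e[1]-e[3] if L[1]>L[0] else e[0]-e[2]
    print(k,c.round(4),'yaw',np.degrees(np.arctan2(l[1],l[0])).round(1),np.round(L,4))
P=[[(197,58),(282,68),(275,157),(187,148)],[(300,71),(388,81),(382,168),(293,160)],[(408,84),(496,92),(489,179),(400,171)],[(514,94),(604,102),(597,189),(507,180)]]
c=np.array([ray(crop(p,195,90,3.2),.018)[:,:2].mean(0) for p in P]); print(c.round(4))
f=np.linalg.lstsq(np.c_[np.ones(4),np.arange(4)],c,rcond=None)[0]; print(f, np.linalg.norm(f[1]),np.degrees(np.arctan2(-f[1][1],-f[1][0])))
print('dish',ray([(264,213)],.02),'tool pen etc', -R.T@T)
E
```

```text
a [ 0.4509 -0.2751] yaw -154.9 [0.0079 0.0335 0.0104 0.0326]
b [0.4458 0.286 ] yaw 170.2 [0.0087 0.0288 0.0094 0.0276]
c [ 0.4346 -0.1388] yaw -80.1 [0.0226 0.0077 0.0232 0.008 ]
d [0.4416 0.0018] yaw -52.2 [0.0243 0.0056 0.0237 0.0072]
[[ 0.6724  0.1275]
 [ 0.6635  0.0485]
 [ 0.6551 -0.0315]
 [ 0.6481 -0.1109]]
[[ 0.67195919  0.12766298]
 [-0.00811281 -0.0795141 ]] 0.07992690803512545 84.17427911419747
dish [[0.45823954 0.13437059 0.02      ]] tool pen etc [ 0.46261808 -0.01186667  1.00557174]
```

```bash
cat >> h.py <<'E'
def plan(x,y,z,yaw):
    from scipy.spatial.transform import Rotation as Ro
    s=r.sense(); M=Ro.from_euler("xyz",s["ee_rot"])
    d=M.inv().apply(np.array([x,y,z])-s["tool_pos"]); w=(M.inv()*Ro.from_euler("xyz",[np.pi,0,np.radians(yaw)])).as_rotvec(degrees=True)
    print('shift',d.round(4),'turn',w.round(2),'clock',s["clock"],'pos',s["tool_pos"].round(4),'yaw',np.degrees(s["ee_rot"]).round(2),'w',round(s["gripper_width"],4))
E
python3 -c "
from h import *
plan(.4509,-.2751,.245,25.1)"
```

```text
shift [ 3.052e-01 -1.684e-01 -1.000e-04] turn [-0.1  -0.01 -1.79] clock 0.1 pos [ 0.2372 -0.5505  0.2445] yaw [-1.799e+02 -1.000e-02  2.331e+01] w 0.0854
```

>>> step_arm:
  steps:
    - {"x": 0.02,"y": -0.011}
    - {"x": 0.032,"y": -0.018}
    - {"x": 0.035,"y": -0.019}
    - {"x": 0.035,"y": -0.019}
    - {"x": 0.035,"y": -0.019}
    - {"x": 0.035,"y": -0.019}
    - {"x": 0.035,"y": -0.019}
    - {"x": 0.035,"y": -0.019}
  hand: 1
  squeeze: 40

```text
invalid input at $.steps[0]: expected keys x, y, z, wx, wy, wz
```

>>> step_arm:
  steps:
    - {"x": 0.023,"y": -0.013,"wz": -0.9}
    - {"x": 0.015,"y": -0.008,"wz": -0.9}
    - {"x": 0.005,"y": -0.004}
    - {}

```text
invalid input at $.steps[0]: expected keys x, y, z, wx, wy, wz
```

```bash
cat > w.py <<'E'
import sys
from h import *
n=sys.argv[1]; s=r.sense(); im=cams.read_camera("wrist")
cv2.imwrite(f"pics/{n}.png",im[:,:,::-1]); np.savez(f"pics/{n}.npz",**{k:s[k] for k in("ee_rot","tool_pos")})
print(s["tool_pos"].round(4),np.degrees(s["ee_rot"]).round(2),s["clock"])
E
python3 w.py wa
```

```text
[ 0.2372 -0.5505  0.2445] [-1.799e+02 -1.000e-02  2.331e+01] 0.1
```

View pics/wa.png

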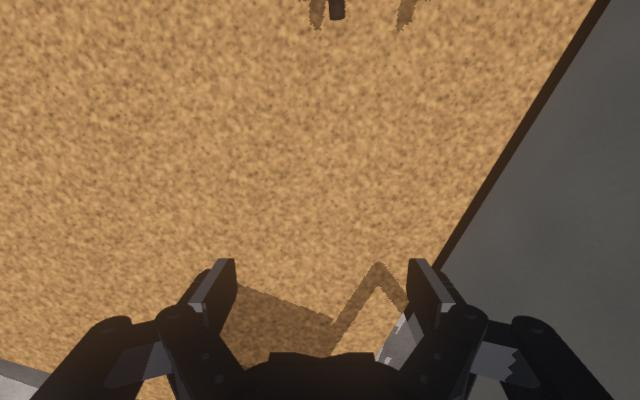

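The arm didn't move, because every row needs all six keys. The picture shows the table edge and open fingertips at about (228,262) and (418,262).

>>> step_arm:
  steps:
    - {"x": 0.02,"y": -0.011,"z": 0,"wx": 0,"wy": 0,"wz": 0}
    - {"x": 0.032,"y": -0.018,"z": 0,"wx": 0,"wy": 0,"wz": 0}
    - {"x": 0.035,"y": -0.019,"z": 0,"wx": 0,"wy": 0,"wz": 0}
    - {"x": 0.035,"y": -0.019,"z": 0,"wx": 0,"wy": 0,"wz": 0}
    - {"x": 0.035,"y": -0.019,"z": 0,"wx": 0,"wy": 0,"wz": 0}
    - {"x": 0.035,"y": -0.019,"z": 0,"wx": 0,"wy": 0,"wz": 0}
    - {"x": 0.035,"y": -0.019,"z": 0,"wx": 0,"wy": 0,"wz": 0}
    - {"x": 0.035,"y": -0.019,"z": 0,"wx": 0,"wy": 0,"wz": 0}
  hand: 1
  squeeze: 40

```text
clock: 0.82
tool_pos: [0.4221, -0.3142, 0.2452]
ee_rot: [-3.141, 0.0, 0.407]
force: [0.8, -0.2, 0.1]
gripper_width: 0.0856
finger_force: 0.0
```

>>> step_arm:
  steps:
    - {"x": 0.023,"y": -0.013,"z": 0,"wx": 0,"wy": 0,"wz": -0.9}
    - {"x": 0.015,"y": -0.008,"z": 0,"wx": 0,"wy": 0,"wz": -0.9}
    - {"x": 0.005,"y": -0.004,"z": 0,"wx": 0,"wy": 0,"wz": 0}
    - {"x": 0,"y": 0,"z": 0,"wx": 0,"wy": 0,"wz": 0}
    - {"x": 0,"y": 0,"z": 0,"wx": 0,"wy": 0,"wz": 0}

```text
clock: 1.23
tool_pos: [0.4502, -0.2761, 0.2451]
ee_rot: [-3.142, 0.001, 0.438]
force: [1.0, 0.1, -0.2]
gripper_width: 0.0856
finger_force: 0.0
```

```bash
python3 w.py wa
python3 - <<'E'
from h import *
plan(.4509,-.2751,.245,25.1)
s=r.sense();W=cams.camera_info("wrist");C=np.linalg.inv(W["tool_from_camera"])
for z in(0,.014):
  p=C[:3,:3]@[0,.0425,z]+C[:3,3]; q=W["mtx"]@p; print(q[:2]/q[2])
E
```

```text
[ 0.4502 -0.2761  0.2451] [-1.800e+02  4.000e-02  2.512e+01] 1.2333
shift [ 0.0014 -0.001   0.0002] turn [ 0.    0.04 -0.03] clock 1.2833 pos [ 0.45   -0.2766  0.2452] yaw [1.800e+02 4.000e-02 2.507e+01] w 0.0855
[406.59328806 276.4899861 ]
[399.48806466 262.25132745]
```

View pics/wa.png

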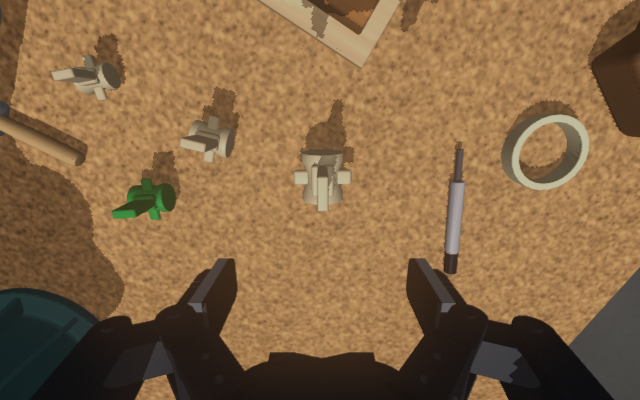

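Run:
```python
from h import *
s=np.load("pics/wa.npz");K2,R2,T2=wristcam({k:s[k] for k in s})
a=np.radians(25.1);ux=np.array([np.cos(a),np.sin(a)]);uy=np.array([-ux[1],ux[0]])
for X,Y,z in[(.0175,0,.104),(-.0175,0,.104),(.0175,.0055,.104),(.0175,0,.054),(.029,0,.05),(.029,0,0)]:
  p=np.r_[np.array([.4509,-.2751])+X*ux+Y*uy,z]; q=K2@(R2@p+T2); print((q[:2]/q[2]).round(1))
im=cv2.imread("pics/wa.png")[130:230,262:382]; cv2.imwrite("pics/wa2.png",cv2.resize(im,None,fx=5,fy=5,interpolation=cv2.INTER_CUBIC))
```

```text
[320.3 175.5]
[320.3 211. ]
[314.4 175.5]
[320.5 165.2]
[320.5 154.1]
[320.6 147.8]
```

View pics/wa2.png

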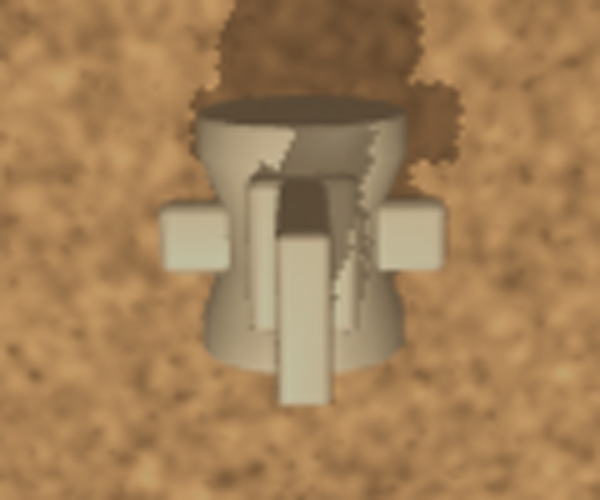

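The wrist crop shows the blade of vert_a straight and aligned with the tool, its top at image u≈322.6, v 177–211. It's within about 2 mm of plan, so I'll descend with a small correction and grip.

>>> step_arm:
  steps:
    - {"x": 0.0014,"y": 0.0005,"z": 0.02,"wx": 0,"wy": 0,"wz": 0}
    - {"x": 0,"y": 0,"z": 0.03,"wx": 0,"wy": 0,"wz": 0}
    - {"x": 0,"y": 0,"z": 0.03,"wx": 0,"wy": 0,"wz": 0}
    - {"x": 0,"y": 0,"z": 0.03,"wx": 0,"wy": 0,"wz": 0}
    - {"x": 0,"y": 0,"z": 0.025,"wx": 0,"wy": 0,"wz": 0}
    - {"x": 0,"y": 0,"z": 0.015,"wx": 0,"wy": 0,"wz": 0}
    - {"x": 0,"y": 0,"z": 0.01,"wx": 0,"wy": 0,"wz": 0}
    - {"x": 0,"y": 0,"z": 0,"wx": 0,"wy": 0,"wz": 0}

```text
clock: 1.95
tool_pos: [0.4504, -0.2759, 0.0834]
ee_rot: [-3.138, 0.002, 0.436]
force: [-0.3, -0.4, -1.1]
gripper_width: 0.0855
finger_force: 0.0
```

>>> step_arm:
  steps:
    - {"x": 0,"y": 0,"z": 0,"wx": 0,"wy": 0,"wz": 0}
    - {"x": 0,"y": 0,"z": 0,"wx": 0,"wy": 0,"wz": 0}
    - {"x": 0,"y": 0,"z": 0,"wx": 0,"wy": 0,"wz": 0}
    - {"x": 0,"y": 0,"z": 0,"wx": 0,"wy": 0,"wz": 0}
    - {"x": 0,"y": 0,"z": 0,"wx": 0,"wy": 0,"wz": 0}
    - {"x": 0,"y": 0,"z": 0,"wx": 0,"wy": 0,"wz": 0}
    - {"x": 0,"y": 0,"z": 0,"wx": 0,"wy": 0,"wz": 0}
    - {"x": 0,"y": 0,"z": 0,"wx": 0,"wy": 0,"wz": 0}
  hand: 0
  squeeze: 40

```text
clock: 2.62
tool_pos: [0.4526, -0.2759, 0.0859]
ee_rot: [3.14, -0.001, 0.438]
force: [-0.8, -0.6, 7.3]
gripper_width: 0.0099
finger_force: 40.3
```

>>> step_arm:
  steps:
    - {"x": 0,"y": 0,"z": -0.005,"wx": 0,"wy": 0,"wz": 0}
    - {"x": 0,"y": 0,"z": -0.015,"wx": 0,"wy": 0,"wz": 0}
    - {"x": 0,"y": 0,"z": -0.025,"wx": 0,"wy": 0,"wz": 0}
    - {"x": 0,"y": 0,"z": -0.03,"wx": 0,"wy": 0,"wz": 0}
    - {"x": 0,"y": 0,"z": -0.03,"wx": 0,"wy": 0,"wz": 0}
    - {"x": 0,"y": 0,"z": -0.025,"wx": 0,"wy": 0,"wz": 0}
    - {"x": 0,"y": 0,"z": -0.01,"wx": 0,"wy": 0,"wz": 0}
    - {"x": 0,"y": 0,"z": 0,"wx": 0,"wy": 0,"wz": 0}

```text
clock: 3.28
tool_pos: [0.4533, -0.2765, 0.2275]
ee_rot: [3.138, -0.002, 0.438]
force: [1.4, 0.1, -1.8]
gripper_width: 0.0103
finger_force: 39.2
```

```bash
python3 -c "
from h import *
plan(.672,.1277,.22,84.2); print(r.sense()['force'],r.sense()['finger_force'])"
```

```text
shift [ 0.3696 -0.2732  0.0072] turn [ 2.700e-01  1.000e-02 -5.909e+01] clock 3.2833 pos [ 0.4533 -0.2765  0.2275] yaw [ 1.7977e+02 -1.2000e-01  2.5110e+01] w 0.0103
[ 1.37109579  0.09809761 -1.7574335 ] 39.24078583717346
```

>>> step_arm:
  steps:
    - {"x": 0.01,"y": -0.007,"z": 0,"wx": 0,"wy": 0,"wz": 0}
    - {"x": 0.02,"y": -0.015,"z": 0,"wx": 0,"wy": 0,"wz": 0}
    - {"x": 0.03,"y": -0.022,"z": 0,"wx": 0,"wy": 0,"wz": 0}
    - {"x": 0.03,"y": -0.022,"z": 0,"wx": 0,"wy": 0,"wz": 0}
    - {"x": 0.03,"y": -0.022,"z": 0,"wx": 0,"wy": 0,"wz": 0}
    - {"x": 0.03,"y": -0.022,"z": 0,"wx": 0,"wy": 0,"wz": 0}
    - {"x": 0.03,"y": -0.022,"z": 0,"wx": 0,"wy": 0,"wz": 0}
    - {"x": 0.03,"y": -0.022,"z": 0,"wx": 0,"wy": 0,"wz": 0}

```text
clock: 3.95
tool_pos: [0.5759, -0.0442, 0.2224]
ee_rot: [-3.138, 0.004, 0.438]
force: [-0.6, -0.0, -2.2]
gripper_width: 0.0104
finger_force: 39.2
```

>>> step_arm:
  steps:
    - {"x": 0.03,"y": -0.022,"z": 0,"wx": 0,"wy": 0,"wz": 0}
    - {"x": 0.03,"y": -0.022,"z": 0,"wx": 0,"wy": 0,"wz": 0}
    - {"x": 0.03,"y": -0.022,"z": 0,"wx": 0,"wy": 0,"wz": 0}
    - {"x": 0.03,"y": -0.022,"z": 0,"wx": 0,"wy": 0,"wz": 0}
    - {"x": 0.025,"y": -0.018,"z": 0,"wx": 0,"wy": 0,"wz": -3}
    - {"x": 0.0146,"y": -0.013,"z": 0,"wx": 0,"wy": 0,"wz": -5}
    - {"x": 0,"y": 0,"z": 0,"wx": 0,"wy": 0,"wz": -6}
    - {"x": 0,"y": 0,"z": 0,"wx": 0,"wy": 0,"wz": -6}

```text
clock: 4.62
tool_pos: [0.6685, 0.1313, 0.2214]
ee_rot: [-3.138, 0.004, 0.795]
force: [-0.5, -1.3, -2.5]
gripper_width: 0.0104
finger_force: 39.3
```

>>> step_arm:
  steps:
    - {"x": 0,"y": 0,"z": 0,"wx": 0,"wy": 0,"wz": -6}
    - {"x": 0,"y": 0,"z": 0,"wx": 0,"wy": 0,"wz": -6}
    - {"x": 0,"y": 0,"z": 0,"wx": 0,"wy": 0,"wz": -6}
    - {"x": 0,"y": 0,"z": 0,"wx": 0,"wy": 0,"wz": -6}
    - {"x": 0,"y": 0,"z": 0,"wx": 0,"wy": 0,"wz": -6}
    - {"x": 0,"y": 0,"z": 0,"wx": 0,"wy": 0,"wz": -6}
    - {"x": 0,"y": 0,"z": 0,"wx": 0,"wy": 0,"wz": -3}
    - {"x": 0,"y": 0,"z": 0,"wx": 0,"wy": 0,"wz": 0}

```text
clock: 5.28
tool_pos: [0.6682, 0.1295, 0.2219]
ee_rot: [-3.136, 0.001, 1.47]
force: [-0.4, 0.4, -3.5]
gripper_width: 0.0108
finger_force: 39.3
```

```bash
python3 w.py wb; python3 -c "
from h import *
plan(.672,.1277,.105,84.2); print(r.sense()['force'],r.sense()['finger_force'])"
```

```text
[0.6682 0.1295 0.2219] [-1.7969e+02  3.0000e-02  8.4230e+01] 5.2833
shift [-0.0012  0.0044  0.1173] turn [-0.28  0.03 -0.15] clock 5.3333 pos [0.6684 0.1293 0.2223] yaw [-1.7972e+02  3.0000e-02  8.4050e+01] w 0.0103
[ 0.50242135 -0.82121583 -3.28567068] 39.2815500497818
```

View pics/wb.png

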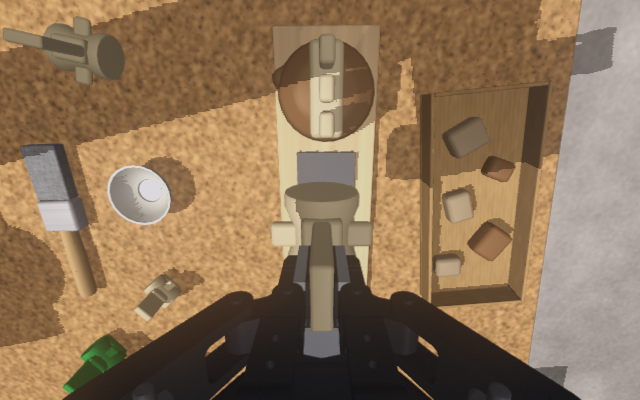

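The bone is held upright and aligned, above pad 1, with the hip ahead. The pad's far edge runs (297,152)–(355,152).

Run:
```python
from h import *
s=np.load("pics/wb.npz");W=wristcam({k:s[k] for k in s})
p=ray([(297,152),(355,152)],.018,*W); print(p)
a=np.radians(84.2);print('pad centre', p.mean(0)[:2]-.033*np.array([np.cos(a),np.sin(a)]))
```

```text
[[0.64357923 0.16279421 0.018     ]
 [0.70799227 0.15631961 0.018     ]]
pad centre [0.67245089 0.12672585]
```

>>> step_arm:
  steps:
    - {"x": -0.0012,"y": 0.0044,"z": 0.01,"wx": 0,"wy": 0,"wz": 0}
    - {"x": 0,"y": 0,"z": 0.02,"wx": 0,"wy": 0,"wz": 0}
    - {"x": 0,"y": 0,"z": 0.025,"wx": 0,"wy": 0,"wz": 0}
    - {"x": 0,"y": 0,"z": 0.025,"wx": 0,"wy": 0,"wz": 0}
    - {"x": 0,"y": 0,"z": 0.02,"wx": 0,"wy": 0,"wz": 0}
    - {"x": 0,"y": 0,"z": 0.01,"wx": 0,"wy": 0,"wz": 0}
    - {"x": 0,"y": 0,"z": 0.005,"wx": 0,"wy": 0,"wz": 0}
    - {"x": 0,"y": 0,"z": 0,"wx": 0,"wy": 0,"wz": 0}

```text
clock: 6.0
tool_pos: [0.6734, 0.1271, 0.1086]
ee_rot: [-3.139, 0.0, 1.467]
force: [-0.2, 0.1, -2.3]
gripper_width: 0.0102
finger_force: 39.3
```

>>> step_arm:
  steps:
    - {"x": 0,"y": 0,"z": 0.001,"wx": 0,"wy": 0,"wz": 0}
    - {"x": 0,"y": 0,"z": 0.001,"wx": 0,"wy": 0,"wz": 0}
    - {"x": 0,"y": 0,"z": 0,"wx": 0,"wy": 0,"wz": 0}

```text
clock: 6.25
tool_pos: [0.6752, 0.1272, 0.1096]
ee_rot: [3.139, -0.001, 1.468]
force: [-0.5, 1.0, -3.2]
gripper_width: 0.0104
finger_force: 39.4
```

>>> step_arm:
  steps:
    - {"x": 0,"y": 0,"z": 0.001,"wx": 0,"wy": 0,"wz": 0}
    - {"x": 0,"y": 0,"z": 0.001,"wx": 0,"wy": 0,"wz": 0}
    - {"x": 0,"y": 0,"z": 0,"wx": 0,"wy": 0,"wz": 0}
    - {"x": 0,"y": 0,"z": 0,"wx": 0,"wy": 0,"wz": 0}

```text
clock: 6.58
tool_pos: [0.6742, 0.1271, 0.1065]
ee_rot: [3.141, -0.0, 1.468]
force: [0.4, 0.5, -2.2]
gripper_width: 0.0102
finger_force: 39.4
```

```bash
python3 -c "
from h import *
for i in range(4): plan(.672,.1277,.104,84.2); print(r.sense()['force'].round(1)); cams.read_camera('wrist')"
```

```text
shift [ 0.0003 -0.0023  0.0025] turn [ 0.01 -0.01 -0.09] clock 6.5833 pos [0.6742 0.1271 0.1065] yaw [ 1.7999e+02 -1.0000e-02  8.4110e+01] w 0.0102
[ 0.4  0.5 -2.2]
shift [ 0.0003 -0.0023  0.0025] turn [ 0.01 -0.01 -0.09] clock 6.6333 pos [0.6743 0.1271 0.1065] yaw [ 1.7999e+02 -1.0000e-02  8.4110e+01] w 0.0104
[ 0.5  1.1 -2.1]
shift [ 0.0003 -0.0023  0.0024] turn [ 0.01 -0.01 -0.09] clock 6.6833 pos [0.6743 0.1271 0.1064] yaw [ 1.7999e+02 -1.0000e-02  8.4110e+01] w 0.0103
[-0.1 -0.6 -3.7]
shift [ 0.0003 -0.0023  0.0024] turn [ 0.   -0.01 -0.09] clock 6.7333 pos [0.6743 0.1272 0.1064] yaw [ 1.800e+02 -1.000e-02  8.411e+01] w 0.0106
[ 0.  -0.1 -2.3]
```

>>> step_arm:
  steps:
    - {"x": 0,"y": -0.0022,"z": 0.001,"wx": 0,"wy": 0,"wz": 0}
    - {"x": 0,"y": 0,"z": 0.0015,"wx": 0,"wy": 0,"wz": 0}
    - {"x": 0,"y": 0,"z": 0.0005,"wx": 0,"wy": 0,"wz": 0}
    - {"x": 0,"y": 0,"z": 0,"wx": 0,"wy": 0,"wz": 0}
    - {"x": 0,"y": 0,"z": 0,"wx": 0,"wy": 0,"wz": 0}
    - {"x": 0,"y": 0,"z": 0,"wx": 0,"wy": 0,"wz": 0}

```text
clock: 7.28
tool_pos: [0.6719, 0.1275, 0.1039]
ee_rot: [-3.141, -0.0, 1.468]
force: [-2.1, 0.5, 7.0]
gripper_width: 0.0103
finger_force: 40.6
```

Contact at 7 N. I'll release and rise.

>>> step_arm:
  steps:
    - {"x": 0,"y": 0,"z": 0,"wx": 0,"wy": 0,"wz": 0}
    - {"x": 0,"y": 0,"z": 0,"wx": 0,"wy": 0,"wz": 0}
    - {"x": 0,"y": 0,"z": 0,"wx": 0,"wy": 0,"wz": 0}
    - {"x": 0,"y": 0,"z": 0,"wx": 0,"wy": 0,"wz": 0}
    - {"x": 0,"y": 0,"z": 0,"wx": 0,"wy": 0,"wz": 0}
  hand: 0.6

```text
clock: 7.7
tool_pos: [0.6722, 0.1273, 0.1032]
ee_rot: [-3.142, -0.0, 1.468]
force: [-0.0, -0.7, 0.3]
gripper_width: 0.0514
finger_force: 0.0
```

>>> step_arm:
  steps:
    - {"x": 0,"y": 0,"z": -0.005,"wx": 0,"wy": 0,"wz": 0}
    - {"x": 0,"y": 0,"z": -0.015,"wx": 0,"wy": 0,"wz": 0}
    - {"x": 0,"y": 0,"z": -0.03,"wx": 0,"wy": 0,"wz": 0}
    - {"x": 0,"y": 0,"z": -0.03,"wx": 0,"wy": 0,"wz": 0}
    - {"x": 0,"y": 0,"z": -0.03,"wx": 0,"wy": 0,"wz": 0}
    - {"x": 0,"y": 0,"z": -0.03,"wx": 0,"wy": 0,"wz": 0}
    - {"x": 0,"y": 0,"z": 0,"wx": 0,"wy": 0,"wz": 0}

```text
clock: 8.28
tool_pos: [0.6759, 0.1277, 0.2512]
ee_rot: [3.13, -0.002, 1.468]
force: [1.1, 0.4, 1.4]
gripper_width: 0.0512
finger_force: 0.0
```

```bash
python3 w.py wc; python3 -c "
from h import *
plan(.4458,.286,.23,170.2)"
```

```text
[0.6759 0.1277 0.2512] [ 1.7933e+02 -1.3000e-01  8.4120e+01] 8.2833
shift [ 0.134  -0.2441  0.0164] turn [  0.46   0.28 -86.09] clock 8.3333 pos [0.6747 0.1276 0.2482] yaw [ 1.7952e+02 -1.0000e-01  8.4110e+01] w 0.0514
```

>>> step_arm:
  steps:
    - {"x": 0.009,"y": -0.016,"z": 0,"wx": 0,"wy": 0,"wz": 0}
    - {"x": 0.018,"y": -0.032,"z": 0,"wx": 0,"wy": 0,"wz": 0}
    - {"x": 0.019,"y": -0.035,"z": 0,"wx": 0,"wy": 0,"wz": 0}
    - {"x": 0.019,"y": -0.035,"z": 0,"wx": 0,"wy": 0,"wz": 0}
    - {"x": 0.019,"y": -0.035,"z": 0,"wx": 0,"wy": 0,"wz": 0}
    - {"x": 0.019,"y": -0.034,"z": 0,"wx": 0,"wy": 0,"wz": 0}
    - {"x": 0.019,"y": -0.034,"z": 0,"wx": 0,"wy": 0,"wz": 0}
    - {"x": 0.0124,"y": -0.0204,"z": 0.01,"wx": 0,"wy": 0,"wz": -2}
  hand: 1

```text
clock: 9.0
tool_pos: [0.4425, 0.2873, 0.2337]
ee_rot: [-3.141, -0.001, 1.504]
force: [0.7, -0.1, -0.4]
gripper_width: 0.0854
finger_force: 0.0
```

>>> step_arm:
  steps:
    - {"x": 0,"y": 0,"z": 0,"wx": 0,"wy": 0,"wz": -6}
    - {"x": 0,"y": 0,"z": 0,"wx": 0,"wy": 0,"wz": -7}
    - {"x": 0,"y": 0,"z": 0,"wx": 0,"wy": 0,"wz": -7}
    - {"x": 0,"y": 0,"z": 0,"wx": 0,"wy": 0,"wz": -7}
    - {"x": 0,"y": 0,"z": 0,"wx": 0,"wy": 0,"wz": -7}
    - {"x": 0,"y": 0,"z": 0,"wx": 0,"wy": 0,"wz": -7}
    - {"x": 0,"y": 0,"z": 0,"wx": 0,"wy": 0,"wz": -7}
    - {"x": 0,"y": 0,"z": 0,"wx": 0,"wy": 0,"wz": -7}

```text
clock: 9.67
tool_pos: [0.4449, 0.2855, 0.2323]
ee_rot: [-3.14, -0.001, 2.469]
force: [-0.2, -0.3, 0.2]
gripper_width: 0.0853
finger_force: 0.0
```

>>> step_arm:
  steps:
    - {"x": 0,"y": 0,"z": 0,"wx": 0,"wy": 0,"wz": -7}
    - {"x": 0,"y": 0,"z": 0,"wx": 0,"wy": 0,"wz": -7}
    - {"x": 0,"y": 0,"z": 0,"wx": 0,"wy": 0,"wz": -7}
    - {"x": 0,"y": 0,"z": 0,"wx": 0,"wy": 0,"wz": -5}
    - {"x": 0,"y": 0,"z": 0,"wx": 0,"wy": 0,"wz": -3}
    - {"x": 0,"y": 0,"z": 0,"wx": 0,"wy": 0,"wz": 0}
    - {"x": 0,"y": 0,"z": 0,"wx": 0,"wy": 0,"wz": 0}
    - {"x": 0,"y": 0,"z": 0,"wx": 0,"wy": 0,"wz": 0}

```text
clock: 10.33
tool_pos: [0.4454, 0.2857, 0.2328]
ee_rot: [-3.141, -0.001, 2.967]
force: [0.0, -0.2, 0.5]
gripper_width: 0.0854
finger_force: 0.0
```

```bash
python3 w.py wd; python3 -c "
from h import *
plan(.4458,.286,.074,170.2)
im=cv2.imread('pics/wd.png'); d=cv2.imread('pics/wc.png')
cv2.imwrite('pics/m1.png',np.hstack([cv2.resize(im[110:260,242:402],None,fx=2.5,fy=2.5,interpolation=2),cv2.resize(d[120:360,200:456],(400,375))]))"
```

```text
[0.4454 0.2857 0.2328] [-1.7997e+02 -5.0000e-02  1.7001e+02] 10.3333
shift [-0.0004  0.0004  0.159 ] turn [-0.02 -0.04 -0.17] clock 10.3833 pos [0.4455 0.2857 0.233 ] yaw [-1.7998e+02 -4.0000e-02  1.7003e+02] w 0.0857
```

View pics/m1.png

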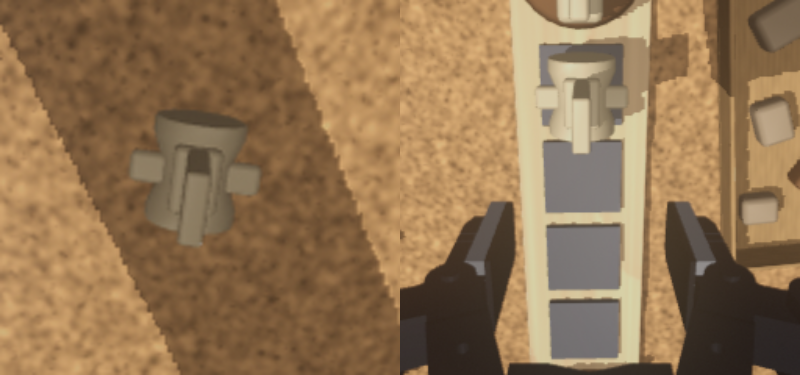

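The left half shows vert_b rotated about 8° clockwise relative to the tool. The right half shows vert_a standing centred on pad 1. I'll measure b with rays.

```bash
cat >> h.py <<'E'
def meas(n,uv,z,proc=None):
    s=np.load(f"pics/{n}.npz");W=wristcam({k:s[k] for k in s})
    w=ray(uv,z,*W)[:,:2]; d=w[:2].mean(0)-w[2:].mean(0)
    print('centre',w.mean(0),'yaw',np.degrees(np.arctan2(d[1],d[0])),'len',np.linalg.norm(d))
    if proc is not None:
        p=ray(*proc,*W)[:,:2]; e=p[1]-p[0]; print('proc centre',p.mean(0),'yaw',np.degrees(np.arctan2(e[1],e[0]))+90,np.linalg.norm(e))
E
python3 - <<'E'
from h import *
f=lambda P:np.array(P)/2.5+[242,110]
meas('wd',f([(188,175),(210,176),(202,245),(178,241)]),.09,(f([(146,163),(243,180)]),.025))
E
```

```text
centre [0.44533522 0.28412028] yaw 162.62015503273014 len 0.027005116890830738
proc centre [0.44583234 0.28381763] yaw 159.81561086454516 0.04579445654310364
```

>>> step_arm:
  steps:
    - {"x": 0,"y": -0.0012,"z": 0.015,"wx": 0,"wy": 0,"wz": 4}
    - {"x": 0,"y": 0,"z": 0.03,"wx": 0,"wy": 0,"wz": 4}
    - {"x": 0,"y": 0,"z": 0.03,"wx": 0,"wy": 0,"wz": 0}
    - {"x": 0,"y": 0,"z": 0.03,"wx": 0,"wy": 0,"wz": 0}
    - {"x": 0,"y": 0,"z": 0.025,"wx": 0,"wy": 0,"wz": 0}
    - {"x": 0,"y": 0,"z": 0.018,"wx": 0,"wy": 0,"wz": 0}
    - {"x": 0,"y": 0,"z": 0.01,"wx": 0,"wy": 0,"wz": 0}
    - {"x": 0,"y": 0,"z": 0,"wx": 0,"wy": 0,"wz": 0}

```text
clock: 11.05
tool_pos: [0.4441, 0.2839, 0.0733]
ee_rot: [-3.139, -0.003, 2.829]
force: [0.5, 0.2, -0.7]
gripper_width: 0.0851
finger_force: 0.0
```

>>> step_arm:
  steps:
    - {"x": 0,"y": 0,"z": 0,"wx": 0,"wy": 0,"wz": 0}
    - {"x": 0,"y": 0,"z": 0,"wx": 0,"wy": 0,"wz": 0}
    - {"x": 0,"y": 0,"z": 0,"wx": 0,"wy": 0,"wz": 0}
    - {"x": 0,"y": 0,"z": 0,"wx": 0,"wy": 0,"wz": 0}
    - {"x": 0,"y": 0,"z": 0,"wx": 0,"wy": 0,"wz": 0}
    - {"x": 0,"y": 0,"z": 0,"wx": 0,"wy": 0,"wz": 0}
    - {"x": 0,"y": 0,"z": 0,"wx": 0,"wy": 0,"wz": 0}
    - {"x": 0,"y": 0,"z": 0,"wx": 0,"wy": 0,"wz": 0}
  hand: 0

```text
clock: 11.72
tool_pos: [0.4458, 0.2847, 0.0758]
ee_rot: [3.141, 0.0, 2.829]
force: [-1.0, -0.6, 5.1]
gripper_width: 0.0095
finger_force: 45.5
```

>>> step_arm:
  steps:
    - {"x": 0,"y": 0,"z": -0.005,"wx": 0,"wy": 0,"wz": 0}
    - {"x": 0,"y": 0,"z": -0.015,"wx": 0,"wy": 0,"wz": 0}
    - {"x": 0,"y": 0,"z": -0.025,"wx": 0,"wy": 0,"wz": 0}
    - {"x": 0,"y": 0,"z": -0.03,"wx": 0,"wy": 0,"wz": 0}
    - {"x": 0,"y": 0,"z": -0.03,"wx": 0,"wy": 0,"wz": 0}
    - {"x": 0,"y": 0,"z": -0.025,"wx": 0,"wy": 0,"wz": 0}
    - {"x": 0,"y": 0,"z": -0.015,"wx": 0,"wy": 0,"wz": 0}
    - {"x": 0,"y": 0,"z": 0,"wx": 0,"wy": 0,"wz": 0}

```text
clock: 12.38
tool_pos: [0.4475, 0.2856, 0.2239]
ee_rot: [3.137, 0.005, 2.829]
force: [0.5, 0.5, -1.1]
gripper_width: 0.0092
finger_force: 44.6
```

```bash
python3 -c "
from h import *
cams.read_camera('top'); plan(.6639,.0482,.22,84.2)"
```

```text
shift [-0.2797 -0.1586  0.0021] turn [2.200e-01 2.000e-02 7.791e+01] clock 12.4333 pos [0.4464 0.2851 0.2218] yaw [1.7985e+02 1.4000e-01 1.6211e+02] w 0.0091
```

>>> step_arm:
  steps:
    - {"x": -0.01,"y": -0.0056,"z": 0,"wx": 0,"wy": 0,"wz": 0}
    - {"x": -0.02,"y": -0.0113,"z": 0,"wx": 0,"wy": 0,"wz": 0}
    - {"x": -0.03,"y": -0.0169,"z": 0,"wx": 0,"wy": 0,"wz": 0}
    - {"x": -0.03,"y": -0.0169,"z": 0,"wx": 0,"wy": 0,"wz": 0}
    - {"x": -0.03,"y": -0.0169,"z": 0,"wx": 0,"wy": 0,"wz": 0}
    - {"x": -0.03,"y": -0.0169,"z": 0,"wx": 0,"wy": 0,"wz": 0}
    - {"x": -0.03,"y": -0.0169,"z": 0,"wx": 0,"wy": 0,"wz": 0}
    - {"x": -0.03,"y": -0.0169,"z": 0,"wx": 0,"wy": 0,"wz": 0}

```text
clock: 13.1
tool_pos: [0.6089, 0.1051, 0.2176]
ee_rot: [-3.14, -0.004, 2.829]
force: [0.9, 0.7, -0.8]
gripper_width: 0.0093
finger_force: 44.4
```

>>> step_arm:
  steps:
    - {"x": -0.03,"y": -0.0169,"z": 0,"wx": 0,"wy": 0,"wz": 0}
    - {"x": -0.025,"y": -0.014,"z": 0,"wx": 0,"wy": 0,"wz": 0}
    - {"x": -0.015,"y": -0.0088,"z": 0,"wx": 0,"wy": 0,"wz": 2}
    - {"x": 0,"y": 0,"z": 0,"wx": 0,"wy": 0,"wz": 5}
    - {"x": 0,"y": 0,"z": 0,"wx": 0,"wy": 0,"wz": 7}
    - {"x": 0,"y": 0,"z": 0,"wx": 0,"wy": 0,"wz": 7}
    - {"x": 0,"y": 0,"z": 0,"wx": 0,"wy": 0,"wz": 7}
    - {"x": 0,"y": 0,"z": 0,"wx": 0,"wy": 0,"wz": 7}

```text
clock: 13.77
tool_pos: [0.6623, 0.0471, 0.2172]
ee_rot: [-3.138, -0.003, 2.212]
force: [-0.5, 0.3, -2.1]
gripper_width: 0.0092
finger_force: 44.5
```

>>> step_arm:
  steps:
    - {"x": 0,"y": 0,"z": 0,"wx": 0,"wy": 0,"wz": 7}
    - {"x": 0,"y": 0,"z": 0,"wx": 0,"wy": 0,"wz": 7}
    - {"x": 0,"y": 0,"z": 0,"wx": 0,"wy": 0,"wz": 7}
    - {"x": 0,"y": 0,"z": 0,"wx": 0,"wy": 0,"wz": 7}
    - {"x": 0,"y": 0,"z": 0,"wx": 0,"wy": 0,"wz": 7}
    - {"x": 0,"y": 0,"z": 0,"wx": 0,"wy": 0,"wz": 5}
    - {"x": 0,"y": 0,"z": 0,"wx": 0,"wy": 0,"wz": 3}
    - {"x": 0,"y": 0,"z": 0,"wx": 0,"wy": 0,"wz": 0}

```text
clock: 14.43
tool_pos: [0.6623, 0.0473, 0.2175]
ee_rot: [-3.137, 0.001, 1.466]
force: [-0.4, -0.2, -2.3]
gripper_width: 0.0092
finger_force: 44.5
```

>>> step_arm:
  steps:
    - {"x": 0,"y": 0,"z": 0,"wx": 0,"wy": 0,"wz": 0}
    - {"x": 0,"y": 0,"z": 0,"wx": 0,"wy": 0,"wz": 0}
    - {"x": 0,"y": 0,"z": 0,"wx": 0,"wy": 0,"wz": 0}

```text
clock: 14.68
tool_pos: [0.6632, 0.048, 0.2195]
ee_rot: [-3.14, 0.0, 1.469]
force: [0.4, -0.1, -1.8]
gripper_width: 0.0093
finger_force: 44.5
```

```bash
python3 w.py we; python3 -c "
from h import *
plan(.6639,.0482,.098,84.2)"
```

```text
[0.6632 0.048  0.2195] [-179.93    0.     84.16] 14.6833
shift [0.0002 0.0007 0.1218] turn [-0.05  0.   -0.05] clock 14.7333 pos [0.6633 0.0481 0.2198] yaw [-179.95    0.     84.15] w 0.0095
```

>>> step_arm:
  steps:
    - {"x": 0,"y": 0.0007,"z": 0.01,"wx": 0,"wy": 0,"wz": 0}
    - {"x": 0,"y": 0,"z": 0.02,"wx": 0,"wy": 0,"wz": 0}
    - {"x": 0,"y": 0,"z": 0.03,"wx": 0,"wy": 0,"wz": 0}
    - {"x": 0,"y": 0,"z": 0.03,"wx": 0,"wy": 0,"wz": 0}
    - {"x": 0,"y": 0,"z": 0.02,"wx": 0,"wy": 0,"wz": 0}
    - {"x": 0,"y": 0,"z": 0.01,"wx": 0,"wy": 0,"wz": 0}
    - {"x": 0,"y": 0,"z": 0,"wx": 0,"wy": 0,"wz": 0}
    - {"x": 0,"y": 0,"z": 0,"wx": 0,"wy": 0,"wz": 0}

```text
clock: 15.4
tool_pos: [0.6642, 0.0482, 0.1002]
ee_rot: [-3.141, -0.0, 1.468]
force: [1.1, -0.5, -0.4]
gripper_width: 0.0093
finger_force: 44.4
```

>>> step_arm:
  steps:
    - {"x": 0,"y": 0,"z": 0.002,"wx": 0,"wy": 0,"wz": 0}
    - {"x": 0,"y": 0,"z": 0.002,"wx": 0,"wy": 0,"wz": 0}
    - {"x": 0,"y": 0,"z": 0.001,"wx": 0,"wy": 0,"wz": 0}
    - {"x": 0,"y": 0,"z": 0.001,"wx": 0,"wy": 0,"wz": 0}
    - {"x": 0,"y": 0,"z": 0,"wx": 0,"wy": 0,"wz": 0}
    - {"x": 0,"y": 0,"z": 0,"wx": 0,"wy": 0,"wz": 0}
    - {"x": 0,"y": 0,"z": 0,"wx": 0,"wy": 0,"wz": 0}

```text
clock: 15.98
tool_pos: [0.6642, 0.0482, 0.0945]
ee_rot: [3.141, -0.0, 1.468]
force: [0.8, 0.0, -1.2]
gripper_width: 0.0094
finger_force: 44.4
```

>>> step_arm:
  steps:
    - {"x": 0,"y": 0,"z": 0.0008,"wx": 0,"wy": 0,"wz": 0}
    - {"x": 0,"y": 0,"z": 0.0007,"wx": 0,"wy": 0,"wz": 0}
    - {"x": 0,"y": 0,"z": 0,"wx": 0,"wy": 0,"wz": 0}
    - {"x": 0,"y": 0,"z": 0,"wx": 0,"wy": 0,"wz": 0}
    - {"x": 0,"y": 0,"z": 0,"wx": 0,"wy": 0,"wz": 0}

```text
clock: 16.4
tool_pos: [0.6644, 0.0482, 0.0939]
ee_rot: [3.141, -0.0, 1.468]
force: [-1.8, 0.5, 5.3]
gripper_width: 0.0094
finger_force: 45.6
```

>>> step_arm:
  steps:
    - {"x": 0,"y": 0,"z": 0,"wx": 0,"wy": 0,"wz": 0}
    - {"x": 0,"y": 0,"z": 0,"wx": 0,"wy": 0,"wz": 0}
    - {"x": 0,"y": 0,"z": 0,"wx": 0,"wy": 0,"wz": 0}
    - {"x": 0,"y": 0,"z": 0,"wx": 0,"wy": 0,"wz": 0}
    - {"x": 0,"y": 0,"z": 0,"wx": 0,"wy": 0,"wz": 0}
  hand: 0.6

```text
clock: 16.82
tool_pos: [0.6641, 0.0482, 0.0927]
ee_rot: [-3.141, -0.0, 1.468]
force: [0.7, 0.8, 0.4]
gripper_width: 0.0511
finger_force: 0.0
```

>>> step_arm:
  steps:
    - {"x": 0,"y": 0,"z": -0.005,"wx": 0,"wy": 0,"wz": 0}
    - {"x": 0,"y": 0,"z": -0.015,"wx": 0,"wy": 0,"wz": 0}
    - {"x": 0,"y": 0,"z": -0.03,"wx": 0,"wy": 0,"wz": 0}
    - {"x": 0,"y": 0,"z": -0.03,"wx": 0,"wy": 0,"wz": 0}
    - {"x": 0,"y": 0,"z": -0.03,"wx": 0,"wy": 0,"wz": 0}
    - {"x": 0,"y": 0,"z": -0.03,"wx": 0,"wy": 0,"wz": 0}
    - {"x": 0,"y": 0,"z": 0,"wx": 0,"wy": 0,"wz": 0}
    - {"x": 0,"y": 0,"z": 0,"wx": 0,"wy": 0,"wz": 0}

```text
clock: 17.48
tool_pos: [0.6657, 0.0482, 0.2357]
ee_rot: [3.136, -0.001, 1.468]
force: [-0.5, 0.2, -0.8]
gripper_width: 0.051
finger_force: 0.0
```

```bash
python3 w.py wf
```

```text
[0.6657 0.0482 0.2357] [ 1.797e+02 -3.000e-02  8.411e+01] 17.4833
```

>>> step_arm:
  steps:
    - {"x": -0.01,"y": -0.01,"z": 0,"wx": 0,"wy": 0,"wz": 0}
    - {"x": -0.02,"y": -0.02,"z": 0,"wx": 0,"wy": 0,"wz": 0}
    - {"x": -0.027,"y": -0.027,"z": 0,"wx": 0,"wy": 0,"wz": 0}
    - {"x": -0.027,"y": -0.027,"z": 0,"wx": 0,"wy": 0,"wz": 0}
    - {"x": -0.027,"y": -0.027,"z": 0,"wx": 0,"wy": 0,"wz": 0}
    - {"x": -0.027,"y": -0.027,"z": 0,"wx": 0,"wy": 0,"wz": 0}
    - {"x": -0.027,"y": -0.027,"z": 0,"wx": 0,"wy": 0,"wz": 0}
    - {"x": -0.026,"y": -0.026,"z": 0,"wx": 0,"wy": 0,"wz": 0}
  hand: 1

```text
clock: 18.2
tool_pos: [0.4516, -0.1224, 0.2311]
ee_rot: [-3.138, -0.001, 1.468]
force: [0.6, 0.2, -0.2]
gripper_width: 0.0852
finger_force: 0.0
```

>>> step_arm:
  steps:
    - {"x": -0.0185,"y": -0.0185,"z": 0,"wx": 0,"wy": 0,"wz": -4}
    - {"x": 0,"y": 0,"z": 0,"wx": 0,"wy": 0,"wz": -6}
    - {"x": 0,"y": 0,"z": 0,"wx": 0,"wy": 0,"wz": -5.7}
    - {"x": 0,"y": 0,"z": 0,"wx": 0,"wy": 0,"wz": 0}
    - {"x": 0,"y": 0,"z": 0,"wx": 0,"wy": 0,"wz": 0}
    - {"x": 0,"y": 0,"z": 0,"wx": 0,"wy": 0,"wz": 0}

```text
clock: 18.7
tool_pos: [0.4338, -0.1383, 0.232]
ee_rot: [-3.14, -0.001, 1.739]
force: [0.3, -0.1, 0.6]
gripper_width: 0.0853
finger_force: 0.0
```

```bash
python3 w.py wg; python3 -c "
from h import *
plan(.4346,-.1388,.065,99.9)
im=cv2.imread('pics/wg.png'); d=cv2.imread('pics/wf.png')
cv2.imwrite('pics/m2.png',np.hstack([cv2.resize(im[110:260,242:402],None,fx=2.5,fy=2.5,interpolation=2),cv2.resize(d[120:360,200:456],(400,375))]))"
```

```text
[ 0.4338 -0.1383  0.232 ] [-1.7992e+02 -7.0000e-02  9.9660e+01] 18.7
shift [-0.0007  0.0006  0.1672] turn [-0.06 -0.05 -0.19] clock 18.75 pos [ 0.4341 -0.1383  0.2322] yaw [-1.7994e+02 -5.0000e-02  9.9710e+01] w 0.0853
```

View pics/m2.png

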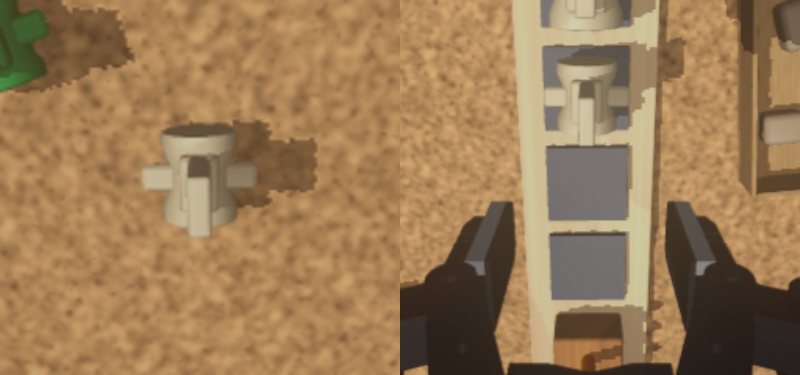

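On the left, vert_c is aligned with the tool, blade top (188–211, 178–235), and the green lookalike is off at top left. On the right, vert_b stands centred on pad 2.

Run:
```python
from h import *
f=lambda P:np.array(P)/2.5+[242,110]
meas('wg',f([(187,178),(209,178),(211,235),(189,236)]),.076,(f([(157,177),(240,175)]),.022))
```

```text
centre [ 0.43476956 -0.14084082] yaw 101.57982693854052 len 0.02388119986883691
proc centre [ 0.43455438 -0.14131613] yaw 101.08958862838769 0.038913330816142816
```

>>> step_arm:
  steps:
    - {"x": -0.0022,"y": 0.0002,"z": 0.015,"wx": 0,"wy": 0,"wz": -1.2}
    - {"x": 0,"y": 0,"z": 0.03,"wx": 0,"wy": 0,"wz": 0}
    - {"x": 0,"y": 0,"z": 0.035,"wx": 0,"wy": 0,"wz": 0}
    - {"x": 0,"y": 0,"z": 0.035,"wx": 0,"wy": 0,"wz": 0}
    - {"x": 0,"y": 0,"z": 0.025,"wx": 0,"wy": 0,"wz": 0}
    - {"x": 0,"y": 0,"z": 0.018,"wx": 0,"wy": 0,"wz": 0}
    - {"x": 0,"y": 0,"z": 0.01,"wx": 0,"wy": 0,"wz": 0}
    - {"x": 0,"y": 0,"z": 0,"wx": 0,"wy": 0,"wz": 0}

```text
clock: 19.42
tool_pos: [0.4334, -0.1397, 0.0625]
ee_rot: [-3.138, -0.003, 1.762]
force: [0.2, -0.2, 0.7]
gripper_width: 0.0855
finger_force: 0.0
```

>>> step_arm:
  steps:
    - {"x": 0,"y": 0,"z": 0,"wx": 0,"wy": 0,"wz": 0}
    - {"x": 0,"y": 0,"z": 0,"wx": 0,"wy": 0,"wz": 0}
    - {"x": 0,"y": 0,"z": 0,"wx": 0,"wy": 0,"wz": 0}
    - {"x": 0,"y": 0,"z": 0,"wx": 0,"wy": 0,"wz": 0}
    - {"x": 0,"y": 0,"z": 0,"wx": 0,"wy": 0,"wz": 0}
    - {"x": 0,"y": 0,"z": 0,"wx": 0,"wy": 0,"wz": 0}
    - {"x": 0,"y": 0,"z": 0,"wx": 0,"wy": 0,"wz": 0}
    - {"x": 0,"y": 0,"z": 0,"wx": 0,"wy": 0,"wz": 0}
  hand: 0

```text
clock: 20.08
tool_pos: [0.4351, -0.141, 0.0653]
ee_rot: [3.141, 0.0, 1.763]
force: [0.2, 0.6, 7.0]
gripper_width: 0.0094
finger_force: 45.2
```

>>> step_arm:
  steps:
    - {"x": 0,"y": 0,"z": -0.005,"wx": 0,"wy": 0,"wz": 0}
    - {"x": 0,"y": 0,"z": -0.015,"wx": 0,"wy": 0,"wz": 0}
    - {"x": 0,"y": 0,"z": -0.025,"wx": 0,"wy": 0,"wz": 0}
    - {"x": 0,"y": 0,"z": -0.03,"wx": 0,"wy": 0,"wz": 0}
    - {"x": 0,"y": 0,"z": -0.03,"wx": 0,"wy": 0,"wz": 0}
    - {"x": 0,"y": 0,"z": -0.025,"wx": 0,"wy": 0,"wz": 0}
    - {"x": 0,"y": 0,"z": -0.015,"wx": 0,"wy": 0,"wz": 0}
    - {"x": 0,"y": 0,"z": 0,"wx": 0,"wy": 0,"wz": 0}

```text
clock: 20.75
tool_pos: [0.4367, -0.1418, 0.2132]
ee_rot: [3.136, 0.004, 1.763]
force: [0.1, 0.3, -1.3]
gripper_width: 0.0095
finger_force: 44.3
```

```bash
python3 -c "
from h import *
cams.read_camera('top'); cams.read_camera('top'); plan(.6557,-.0314,.209,84.2)"
```

```text
shift [0.0652 0.2378 0.0011] turn [ 0.04  0.02 16.8 ] clock 20.85 pos [ 0.4347 -0.1408  0.2099] yaw [1.7996e+02 2.0000e-02 1.0100e+02] w 0.009
```

>>> step_arm:
  steps:
    - {"x": 0.003,"y": 0.011,"z": 0,"wx": 0,"wy": 0,"wz": 0}
    - {"x": 0.006,"y": 0.022,"z": 0,"wx": 0,"wy": 0,"wz": 0}
    - {"x": 0.009,"y": 0.033,"z": 0,"wx": 0,"wy": 0,"wz": 0}
    - {"x": 0.01,"y": 0.036,"z": 0,"wx": 0,"wy": 0,"wz": 0}
    - {"x": 0.01,"y": 0.036,"z": 0,"wx": 0,"wy": 0,"wz": 0}
    - {"x": 0.01,"y": 0.036,"z": 0,"wx": 0,"wy": 0,"wz": 0}
    - {"x": 0.009,"y": 0.033,"z": 0,"wx": 0,"wy": 0,"wz": 0}
    - {"x": 0.005,"y": 0.02,"z": 0,"wx": 0,"wy": 0,"wz": 0}

```text
clock: 21.52
tool_pos: [0.6486, -0.0338, 0.2072]
ee_rot: [-3.141, -0.002, 1.764]
force: [0.9, -0.1, -0.8]
gripper_width: 0.0092
finger_force: 44.2
```

>>> step_arm:
  steps:
    - {"x": 0.003,"y": 0.011,"z": 0,"wx": 0,"wy": 0,"wz": 4}
    - {"x": 0,"y": 0,"z": 0,"wx": 0,"wy": 0,"wz": 6}
    - {"x": 0,"y": 0,"z": 0,"wx": 0,"wy": 0,"wz": 5}
    - {"x": 0,"y": 0,"z": 0,"wx": 0,"wy": 0,"wz": 1.8}
    - {"x": 0,"y": 0,"z": 0,"wx": 0,"wy": 0,"wz": 0}
    - {"x": 0,"y": 0,"z": 0,"wx": 0,"wy": 0,"wz": 0}
    - {"x": 0,"y": 0,"z": 0,"wx": 0,"wy": 0,"wz": 0}
    - {"x": 0,"y": 0,"z": 0,"wx": 0,"wy": 0,"wz": 0}

```text
clock: 22.18
tool_pos: [0.6558, -0.0314, 0.2091]
ee_rot: [-3.14, -0.0, 1.471]
force: [0.1, -0.4, -0.9]
gripper_width: 0.0091
finger_force: 44.2
```

```bash
python3 -c "
from h import *
plan(.6557,-.0314,.0835,84.2)"
```

```text
shift [-0.      0.      0.1256] turn [-0.06 -0.01  0.05] clock 22.1833 pos [ 0.6558 -0.0314  0.2091] yaw [-1.7994e+02 -1.0000e-02  8.4250e+01] w 0.0091
```

>>> step_arm:
  steps:
    - {"x": 0,"y": 0,"z": 0.01,"wx": 0,"wy": 0,"wz": 0}
    - {"x": 0,"y": 0,"z": 0.02,"wx": 0,"wy": 0,"wz": 0}
    - {"x": 0,"y": 0,"z": 0.03,"wx": 0,"wy": 0,"wz": 0}
    - {"x": 0,"y": 0,"z": 0.03,"wx": 0,"wy": 0,"wz": 0}
    - {"x": 0,"y": 0,"z": 0.02,"wx": 0,"wy": 0,"wz": 0}
    - {"x": 0,"y": 0,"z": 0.01,"wx": 0,"wy": 0,"wz": 0}
    - {"x": 0,"y": 0,"z": 0,"wx": 0,"wy": 0,"wz": 0}
    - {"x": 0,"y": 0,"z": 0,"wx": 0,"wy": 0,"wz": 0}

```text
clock: 22.85
tool_pos: [0.6561, -0.0316, 0.0897]
ee_rot: [-3.141, -0.0, 1.47]
force: [0.5, 0.5, -1.6]
gripper_width: 0.0092
finger_force: 44.2
```

>>> step_arm:
  steps:
    - {"x": 0,"y": 0,"z": 0.002,"wx": 0,"wy": 0,"wz": 0}
    - {"x": 0,"y": 0,"z": 0.002,"wx": 0,"wy": 0,"wz": 0}
    - {"x": 0,"y": 0,"z": 0.001,"wx": 0,"wy": 0,"wz": 0}
    - {"x": 0,"y": 0,"z": 0.001,"wx": 0,"wy": 0,"wz": 0}
    - {"x": 0,"y": 0,"z": 0,"wx": 0,"wy": 0,"wz": 0}
    - {"x": 0,"y": 0,"z": 0,"wx": 0,"wy": 0,"wz": 0}
    - {"x": 0,"y": 0,"z": 0,"wx": 0,"wy": 0,"wz": 0}

```text
clock: 23.43
tool_pos: [0.6561, -0.0316, 0.084]
ee_rot: [3.141, -0.0, 1.47]
force: [0.3, 0.7, -1.9]
gripper_width: 0.0091
finger_force: 44.2
```

>>> step_arm:
  steps:
    - {"x": 0,"y": 0,"z": 0.0008,"wx": 0,"wy": 0,"wz": 0}
    - {"x": 0,"y": 0,"z": 0.0006,"wx": 0,"wy": 0,"wz": 0}
    - {"x": 0,"y": 0,"z": 0,"wx": 0,"wy": 0,"wz": 0}
    - {"x": 0,"y": 0,"z": 0,"wx": 0,"wy": 0,"wz": 0}
    - {"x": 0,"y": 0,"z": 0,"wx": 0,"wy": 0,"wz": 0}

```text
clock: 23.85
tool_pos: [0.6563, -0.0316, 0.0833]
ee_rot: [3.141, -0.0, 1.47]
force: [-2.9, 0.0, 5.8]
gripper_width: 0.0091
finger_force: 45.2
```

>>> step_arm:
  steps:
    - {"x": 0,"y": 0,"z": 0,"wx": 0,"wy": 0,"wz": 0}
    - {"x": 0,"y": 0,"z": 0,"wx": 0,"wy": 0,"wz": 0}
    - {"x": 0,"y": 0,"z": 0,"wx": 0,"wy": 0,"wz": 0}
    - {"x": 0,"y": 0,"z": 0,"wx": 0,"wy": 0,"wz": 0}
    - {"x": 0,"y": 0,"z": 0,"wx": 0,"wy": 0,"wz": 0}
  hand: 0.6

```text
clock: 24.27
tool_pos: [0.656, -0.0315, 0.0822]
ee_rot: [-3.141, -0.0, 1.47]
force: [-0.4, -0.1, 0.1]
gripper_width: 0.0509
finger_force: 0.0
```

>>> step_arm:
  steps:
    - {"x": 0,"y": 0,"z": -0.005,"wx": 0,"wy": 0,"wz": 0}
    - {"x": 0,"y": 0,"z": -0.015,"wx": 0,"wy": 0,"wz": 0}
    - {"x": 0,"y": 0,"z": -0.03,"wx": 0,"wy": 0,"wz": 0}
    - {"x": 0,"y": 0,"z": -0.03,"wx": 0,"wy": 0,"wz": 0}
    - {"x": 0,"y": 0,"z": -0.03,"wx": 0,"wy": 0,"wz": 0}
    - {"x": 0,"y": 0,"z": -0.03,"wx": 0,"wy": 0,"wz": 0}
    - {"x": 0,"y": 0,"z": 0,"wx": 0,"wy": 0,"wz": 0}
    - {"x": 0,"y": 0,"z": 0,"wx": 0,"wy": 0,"wz": 0}

```text
clock: 24.93
tool_pos: [0.6576, -0.0318, 0.2252]
ee_rot: [3.136, 0.0, 1.47]
force: [-0.2, -0.2, 1.0]
gripper_width: 0.0511
finger_force: 0.0
```

```bash
python3 w.py wh
```

```text
[ 0.6576 -0.0318  0.2252] [1.797e+02 1.000e-02 8.421e+01] 24.9333
```

>>> step_arm:
  steps:
    - {"x": 0.001,"y": -0.01,"z": 0,"wx": 0,"wy": 0,"wz": 0}
    - {"x": 0.001,"y": -0.022,"z": 0,"wx": 0,"wy": 0,"wz": 0}
    - {"x": 0.002,"y": -0.034,"z": 0,"wx": 0,"wy": 0,"wz": 0}
    - {"x": 0.002,"y": -0.034,"z": 0,"wx": 0,"wy": 0,"wz": 0}
    - {"x": 0.002,"y": -0.034,"z": 0,"wx": 0,"wy": 0,"wz": 0}
    - {"x": 0.002,"y": -0.034,"z": 0,"wx": 0,"wy": 0,"wz": 0}
    - {"x": 0.001,"y": -0.03,"z": 0,"wx": 0,"wy": 0,"wz": 0}
    - {"x": 0.001,"y": -0.0187,"z": 0,"wx": 0,"wy": 0,"wz": -3.6}
  hand: 1

```text
clock: 25.65
tool_pos: [0.4355, 0.0033, 0.2203]
ee_rot: [-3.135, -0.001, 1.533]
force: [-0.5, 0.2, 0.0]
gripper_width: 0.0855
finger_force: 0.0
```

>>> step_arm:
  steps:
    - {"x": 0,"y": 0,"z": 0,"wx": 0,"wy": 0,"wz": -6}
    - {"x": 0,"y": 0,"z": 0,"wx": 0,"wy": 0,"wz": -7}
    - {"x": 0,"y": 0,"z": 0,"wx": 0,"wy": 0,"wz": -7}
    - {"x": 0,"y": 0,"z": 0,"wx": 0,"wy": 0,"wz": -7}
    - {"x": 0,"y": 0,"z": 0,"wx": 0,"wy": 0,"wz": -7}
    - {"x": 0,"y": 0,"z": 0,"wx": 0,"wy": 0,"wz": -6}
    - {"x": 0,"y": 0,"z": 0,"wx": 0,"wy": 0,"wz": 0}
    - {"x": 0,"y": 0,"z": 0,"wx": 0,"wy": 0,"wz": 0}

```text
clock: 26.32
tool_pos: [0.4401, 0.0025, 0.2212]
ee_rot: [-3.14, -0.002, 2.227]
force: [0.5, -0.2, 0.4]
gripper_width: 0.0852
finger_force: 0.0
```

>>> step_arm:
  steps:
    - {"x": 0,"y": 0,"z": 0,"wx": 0,"wy": 0,"wz": 0}
    - {"x": 0,"y": 0,"z": 0,"wx": 0,"wy": 0,"wz": 0}

```text
clock: 26.48
tool_pos: [0.4411, 0.0023, 0.222]
ee_rot: [-3.141, -0.001, 2.229]
force: [-0.1, 0.7, -0.1]
gripper_width: 0.0854
finger_force: 0.0
```

```bash
python3 w.py wi; python3 -c "
from h import *
plan(.4416,.0018,.052,127.8)
im=cv2.imread('pics/wi.png'); d=cv2.imread('pics/wh.png')
cv2.imwrite('pics/m3.png',np.hstack([cv2.resize(im[110:260,242:402],None,fx=2.5,fy=2.5,interpolation=2),cv2.resize(d[120:360,200:456],(400,375))]))"
```

```text
[0.4411 0.0023 0.222 ] [-1.7996e+02 -5.0000e-02  1.2769e+02] 26.4833
shift [-0.0007  0.      0.1701] turn [-0.03 -0.04 -0.09] clock 26.5333 pos [0.4413 0.0023 0.2221] yaw [-1.7997e+02 -4.0000e-02  1.2771e+02] w 0.0853
```

View pics/m3.png

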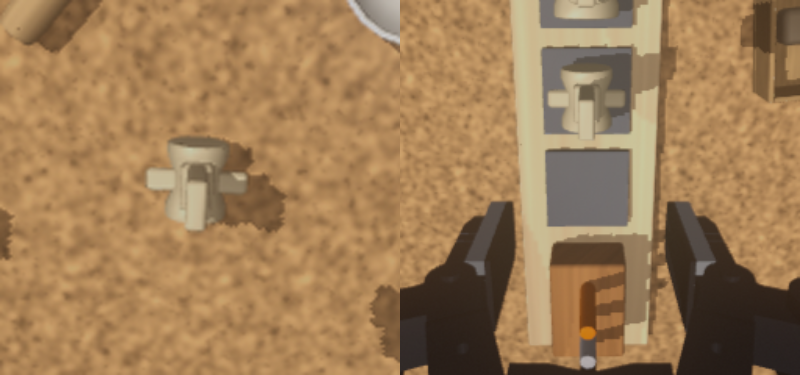

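On the left, vert_d's blade top is at (188–206, 182–229), slightly rotated at most. On the right, vert_c stands centred on pad 3 and pad 4 is empty.

Run:
```python
from h import *
f=lambda P:np.array(P)/2.5+[242,110]
meas('wi',f([(187,181),(205,182),(206,229),(187,228)]),.062,(f([(159,179),(234,181)]),.018))
```

```text
centre [ 0.44256413 -0.00064225] yaw 128.21077566310865 len 0.019752776350067745
proc centre [ 0.4428496  -0.00105498] yaw 126.1113760407155 0.034594848494475375
```

>>> step_arm:
  steps:
    - {"x": -0.0033,"y": -0.0007,"z": 0.015,"wx": 0,"wy": 0,"wz": 0.7}
    - {"x": 0,"y": 0,"z": 0.03,"wx": 0,"wy": 0,"wz": 0}
    - {"x": 0,"y": 0,"z": 0.035,"wx": 0,"wy": 0,"wz": 0}
    - {"x": 0,"y": 0,"z": 0.035,"wx": 0,"wy": 0,"wz": 0}
    - {"x": 0,"y": 0,"z": 0.028,"wx": 0,"wy": 0,"wz": 0}
    - {"x": 0,"y": 0,"z": 0.018,"wx": 0,"wy": 0,"wz": 0}
    - {"x": 0,"y": 0,"z": 0.01,"wx": 0,"wy": 0,"wz": 0}
    - {"x": 0,"y": 0,"z": 0,"wx": 0,"wy": 0,"wz": 0}

```text
clock: 27.2
tool_pos: [0.4414, -0.0006, 0.0494]
ee_rot: [-3.138, -0.003, 2.217]
force: [-0.9, 0.7, -0.2]
gripper_width: 0.0856
finger_force: 0.0
```

>>> step_arm:
  steps:
    - {"x": 0,"y": 0,"z": 0,"wx": 0,"wy": 0,"wz": 0}
    - {"x": 0,"y": 0,"z": 0,"wx": 0,"wy": 0,"wz": 0}
    - {"x": 0,"y": 0,"z": 0,"wx": 0,"wy": 0,"wz": 0}
    - {"x": 0,"y": 0,"z": 0,"wx": 0,"wy": 0,"wz": 0}
    - {"x": 0,"y": 0,"z": 0,"wx": 0,"wy": 0,"wz": 0}
    - {"x": 0,"y": 0,"z": 0,"wx": 0,"wy": 0,"wz": 0}
    - {"x": 0,"y": 0,"z": 0,"wx": 0,"wy": 0,"wz": 0}
    - {"x": 0,"y": 0,"z": 0,"wx": 0,"wy": 0,"wz": 0}
  hand: 0

```text
clock: 27.87
tool_pos: [0.4435, -0.0008, 0.0519]
ee_rot: [3.141, 0.001, 2.218]
force: [0.0, 0.1, 6.4]
gripper_width: 0.008
finger_force: 45.1
```

>>> step_arm:
  steps:
    - {"x": 0,"y": 0,"z": -0.005,"wx": 0,"wy": 0,"wz": 0}
    - {"x": 0,"y": 0,"z": -0.015,"wx": 0,"wy": 0,"wz": 0}
    - {"x": 0,"y": 0,"z": -0.025,"wx": 0,"wy": 0,"wz": 0}
    - {"x": 0,"y": 0,"z": -0.03,"wx": 0,"wy": 0,"wz": 0}
    - {"x": 0,"y": 0,"z": -0.03,"wx": 0,"wy": 0,"wz": 0}
    - {"x": 0,"y": 0,"z": -0.025,"wx": 0,"wy": 0,"wz": 0}
    - {"x": 0,"y": 0,"z": -0.01,"wx": 0,"wy": 0,"wz": 0}
    - {"x": 0,"y": 0,"z": 0,"wx": 0,"wy": 0,"wz": 0}

```text
clock: 28.53
tool_pos: [0.4449, -0.0011, 0.1942]
ee_rot: [3.138, 0.004, 2.219]
force: [1.0, 0.6, -0.9]
gripper_width: 0.0083
finger_force: 44.2
```

```bash
python3 -c "
from h import *
[cams.read_camera('top') for i in range(4)]; plan(.6478,-.1109,.19,84.2)"
```

```text
shift [-0.2121  0.0976 -0.0003] turn [-0.13 -0.07 42.91] clock 28.7333 pos [ 0.442  -0.0006  0.1903] yaw [-1.799e+02 -1.100e-01  1.271e+02] w 0.008
```

>>> step_arm:
  steps:
    - {"x": -0.01,"y": 0.0046,"z": 0,"wx": 0,"wy": 0,"wz": 0}
    - {"x": -0.02,"y": 0.0092,"z": 0,"wx": 0,"wy": 0,"wz": 0}
    - {"x": -0.032,"y": 0.0147,"z": 0,"wx": 0,"wy": 0,"wz": 0}
    - {"x": -0.032,"y": 0.0147,"z": 0,"wx": 0,"wy": 0,"wz": 0}
    - {"x": -0.032,"y": 0.0147,"z": 0,"wx": 0,"wy": 0,"wz": 0}
    - {"x": -0.032,"y": 0.0147,"z": 0,"wx": 0,"wy": 0,"wz": 0}
    - {"x": -0.03,"y": 0.0138,"z": 0,"wx": 0,"wy": 0,"wz": 0}
    - {"x": -0.024,"y": 0.0112,"z": 0,"wx": 0,"wy": 0,"wz": 3}

```text
clock: 29.4
tool_pos: [0.6513, -0.113, 0.1895]
ee_rot: [-3.141, -0.0, 2.166]
force: [0.5, -0.8, -0.3]
gripper_width: 0.008
finger_force: 44.1
```

>>> step_arm:
  steps:
    - {"x": 0,"y": 0,"z": 0,"wx": 0,"wy": 0,"wz": 6}
    - {"x": 0,"y": 0,"z": 0,"wx": 0,"wy": 0,"wz": 7}
    - {"x": 0,"y": 0,"z": 0,"wx": 0,"wy": 0,"wz": 7}
    - {"x": 0,"y": 0,"z": 0,"wx": 0,"wy": 0,"wz": 7}
    - {"x": 0,"y": 0,"z": 0,"wx": 0,"wy": 0,"wz": 7}
    - {"x": 0,"y": 0,"z": 0,"wx": 0,"wy": 0,"wz": 6}
    - {"x": 0,"y": 0,"z": 0,"wx": 0,"wy": 0,"wz": 0}
    - {"x": 0,"y": 0,"z": 0,"wx": 0,"wy": 0,"wz": 0}

```text
clock: 30.07
tool_pos: [0.6488, -0.1113, 0.1899]
ee_rot: [-3.14, -0.0, 1.471]
force: [0.7, -1.0, -0.7]
gripper_width: 0.0083
finger_force: 44.1
```

```bash
python3 -c "
from h import *
[cams.read_camera('top') for i in range(4)]; plan(.6478,-.1109,.07,84.2)"
```

```text
shift [ 1.00e-04 -1.00e-03  1.21e-01] turn [-0.03 -0.01  0.01] clock 30.2667 pos [ 0.6489 -0.1111  0.191 ] yaw [-1.7997e+02 -1.0000e-02  8.4210e+01] w 0.0081
```

>>> step_arm:
  steps:
    - {"x": 0,"y": -0.0008,"z": 0.01,"wx": 0,"wy": 0,"wz": 0}
    - {"x": 0,"y": 0,"z": 0.02,"wx": 0,"wy": 0,"wz": 0}
    - {"x": 0,"y": 0,"z": 0.03,"wx": 0,"wy": 0,"wz": 0}
    - {"x": 0,"y": 0,"z": 0.025,"wx": 0,"wy": 0,"wz": 0}
    - {"x": 0,"y": 0,"z": 0.02,"wx": 0,"wy": 0,"wz": 0}
    - {"x": 0,"y": 0,"z": 0.01,"wx": 0,"wy": 0,"wz": 0}
    - {"x": 0,"y": 0,"z": 0,"wx": 0,"wy": 0,"wz": 0}
    - {"x": 0,"y": 0,"z": 0,"wx": 0,"wy": 0,"wz": 0}

```text
clock: 30.93
tool_pos: [0.6479, -0.1109, 0.0761]
ee_rot: [-3.141, -0.0, 1.468]
force: [-0.3, 0.6, -1.0]
gripper_width: 0.0083
finger_force: 44.1
```

>>> step_arm:
  steps:
    - {"x": 0,"y": 0,"z": 0.002,"wx": 0,"wy": 0,"wz": 0}
    - {"x": 0,"y": 0,"z": 0.002,"wx": 0,"wy": 0,"wz": 0}
    - {"x": 0,"y": 0,"z": 0.001,"wx": 0,"wy": 0,"wz": 0}
    - {"x": 0,"y": 0,"z": 0.001,"wx": 0,"wy": 0,"wz": 0}
    - {"x": 0,"y": 0,"z": 0,"wx": 0,"wy": 0,"wz": 0}
    - {"x": 0,"y": 0,"z": 0,"wx": 0,"wy": 0,"wz": 0}
    - {"x": 0,"y": 0,"z": 0,"wx": 0,"wy": 0,"wz": 0}

```text
clock: 31.52
tool_pos: [0.6482, -0.1109, 0.0706]
ee_rot: [3.141, -0.0, 1.468]
force: [0.4, -0.4, -1.3]
gripper_width: 0.0079
finger_force: 44.1
```

>>> step_arm:
  steps:
    - {"x": 0,"y": 0,"z": 0.0008,"wx": 0,"wy": 0,"wz": 0}
    - {"x": 0,"y": 0,"z": 0.0006,"wx": 0,"wy": 0,"wz": 0}
    - {"x": 0,"y": 0,"z": 0,"wx": 0,"wy": 0,"wz": 0}
    - {"x": 0,"y": 0,"z": 0,"wx": 0,"wy": 0,"wz": 0}
    - {"x": 0,"y": 0,"z": 0,"wx": 0,"wy": 0,"wz": 0}

```text
clock: 31.93
tool_pos: [0.6483, -0.1109, 0.0699]
ee_rot: [3.141, 0.0, 1.468]
force: [-1.7, 1.1, 6.6]
gripper_width: 0.0083
finger_force: 45.1
```

Released in contact as before, then rise and retreat toward the base.

>>> step_arm:
  steps:
    - {"x": 0,"y": 0,"z": 0,"wx": 0,"wy": 0,"wz": 0}
    - {"x": 0,"y": 0,"z": 0,"wx": 0,"wy": 0,"wz": 0}
    - {"x": 0,"y": 0,"z": 0,"wx": 0,"wy": 0,"wz": 0}
    - {"x": 0,"y": 0,"z": 0,"wx": 0,"wy": 0,"wz": 0}
    - {"x": 0,"y": 0,"z": 0,"wx": 0,"wy": 0,"wz": 0}
  hand: 0.6

```text
clock: 32.35
tool_pos: [0.648, -0.1109, 0.0688]
ee_rot: [-3.141, -0.0, 1.468]
force: [-0.1, 1.0, -0.1]
gripper_width: 0.0511
finger_force: 0.0
```

>>> step_arm:
  steps:
    - {"x": 0,"y": 0,"z": -0.005,"wx": 0,"wy": 0,"wz": 0}
    - {"x": 0,"y": 0,"z": -0.015,"wx": 0,"wy": 0,"wz": 0}
    - {"x": 0,"y": 0,"z": -0.03,"wx": 0,"wy": 0,"wz": 0}
    - {"x": 0,"y": 0,"z": -0.035,"wx": 0,"wy": 0,"wz": 0}
    - {"x": 0,"y": 0,"z": -0.035,"wx": 0,"wy": 0,"wz": 0}
    - {"x": 0,"y": 0,"z": -0.035,"wx": 0,"wy": 0,"wz": 0}
    - {"x": 0,"y": 0,"z": -0.02,"wx": 0,"wy": 0,"wz": 0}
    - {"x": 0,"y": -0.02,"z": 0,"wx": 0,"wy": 0,"wz": 0}

```text
clock: 33.02
tool_pos: [0.6343, -0.1104, 0.2507]
ee_rot: [3.128, 0.002, 1.468]
force: [0.5, -1.0, 1.2]
gripper_width: 0.0513
finger_force: 0.0
```

>>> step_arm:
  steps:
    - {"x": -0.01,"y": -0.035,"z": 0,"wx": 0,"wy": 0,"wz": 0}
    - {"x": -0.01,"y": -0.035,"z": 0,"wx": 0,"wy": 0,"wz": 0}
    - {"x": -0.01,"y": -0.035,"z": 0,"wx": 0,"wy": 0,"wz": 0}
    - {"x": -0.01,"y": -0.035,"z": 0,"wx": 0,"wy": 0,"wz": 0}
    - {"x": -0.01,"y": -0.035,"z": 0,"wx": 0,"wy": 0,"wz": 0}
    - {"x": -0.01,"y": -0.02,"z": 0,"wx": 0,"wy": 0,"wz": 0}
    - {"x": 0,"y": 0,"z": 0,"wx": 0,"wy": 0,"wz": 0}
    - {"x": 0,"y": 0,"z": 0,"wx": 0,"wy": 0,"wz": 0}

```text
clock: 33.68
tool_pos: [0.4274, -0.1488, 0.2446]
ee_rot: [3.141, 0.0, 1.466]
force: [1.2, 0.6, -0.1]
gripper_width: 0.0514
finger_force: 0.0
```

```bash
python3 -c "
from h import *
a=cams.read_camera('top')[:,:,::-1];b=cams.read_camera('scene')[:,:,::-1]
cv2.imwrite('pics/fin.png',np.vstack([cv2.resize(a[85:235,195:445],None,fx=2.4,fy=2.4,interpolation=2)[:, :600],cv2.resize(b[210:320,180:500],(600,206),interpolation=2)]))"
```

```text
(no output)
```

View pics/fin.png

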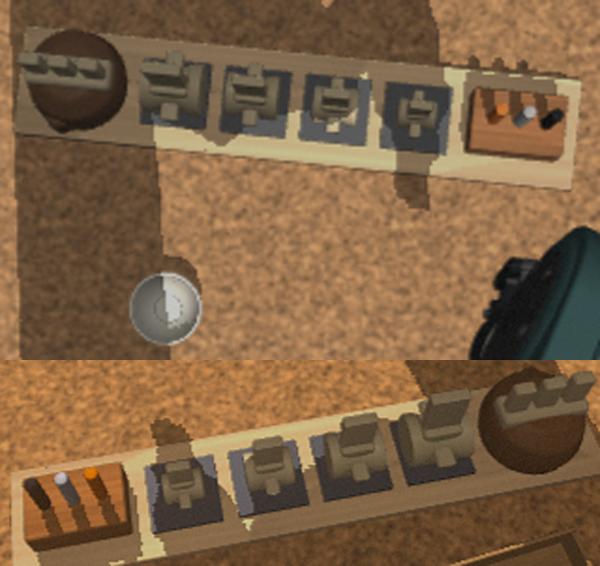

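All four vertebrae stand upright, centred and in order from the hip end, and the dish at crop (166,308) hasn't moved. I'll hand it in.

```bash
python3 -c "
from plant import r
print(r.close_job())"
```

```text
the job is handed in; nothing more can be done
None
```

The job is handed in: the four vertebrae stand upright and centred on the pads in line with the row, largest next to the hip block down to smallest, and the dish was not moved. It took about 34 s of the 106 s allowed.

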